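# Run the slide board out to its line and hold it level

## Robot

A 7-joint arm with a two-finger parallel gripper is mounted at the origin on a cart in front of the work surface, level with it; the furniture and walls round the work are solid. World frame = base frame: x ahead of the robot, y to its left, z up, the work surface at z = 0. Lengths are in m, angles in rad, forces in N, time in s.
With the tool pointing down it reaches from about 0.35 to 0.9 m from the base axis. Payload 8.1 kg.
Tool frame: the origin (TCP) lies midway between the tips of the shut fingers; the grasp point (between the pads) lies 19 mm behind it; z points along the fingers, y is the line along which they close (so a half turn about z gives the same grasp; the last joint's range is limited). The gripper opens to 85 mm and grips with 20 to 120 N. Pads are 22 mm wide; open, the fingers measure 114 mm over their backs; the gripper's body (76 mm by 85 mm) begins 54 mm behind the grasp point. The pads swing forward as they close: fully open they stand 13 mm farther back than shut.
Start: joints at [1.083, 0.434, 0.025, 1.573, -0.012, 1.134, -0.075], TCP at [0.235, -0.579, 0.231] pointing down, gripper open.
Joint ranges: [-2.62, 2.62], [-0.44, 2.09], [-1.27, 1.32], [0.08, 2.57], [-1.32, 4.46], [0.12, 2], [-2.74, 2.74]. Speed limits (rad/s): [2.22, 2.22, 3.01, 3.01, 3.14, 3.14, 3.14].

## Interface

Orientations are given as a rotation vector (axis times angle).
In Python, from plant import arm, viewer gives the robot as it stands (arm), with the cameras (viewer).
- The arm moves only by the tool inch_along, called in YAML: its name, and indented under it one key for each argument. Schema: {"type":"object","properties":{"segments":{"type":"array","items":{"type":"array","items":{"type":"number"},"minItems":5,"maxItems":5},"minItems":1,"maxItems":12},"clamp_n":{"type":"number"},"only":{"type":"string"},"quiet":{"type":"boolean"},"lines":{"type":"string"}},"required":["segments"],"additionalProperties":false}. segments is a list of rows, 1 to 12 of them, each of 5 numbers: the opening from 0.0 (shut) to 1.0 (fully open), then dx, dy, dz in parts of the range, where 1.0 means 0.6 m, then a turn about the tool's z in a scale on which 1.0 is 2 rad; each row shifts and turns the commanded pose from where the row before left it, along the tool's axes as they then stand; what a row does not reach is not made up. A row lasts 1/12 s, in which the tool goes at most 0.0417 m and 0.125 rad, less where a joint would pass 70% of its speed; a pose out of reach is approached as far as the arm can. The fingers move at their own pace and stop on an object; clamp_n is the grip in N (left out, the last holds). Time passes only in rows, so rows that do not move let the fingers close. The tool returns the time, the measured TCP pose, the force, the opening and the grip force at its end. only (a regular expression) keeps the lines of the reply that match it, lines (a string "A,B") keeps lines A to B, and quiet returns only ok. Input that does not fit is refused with a message, and nothing moves.
- arm.get_state(): the state, without advancing time (a new reading comes with each control period).
- viewer.snapshot(name): name is "side" or "top" or "wrist"; returns the picture (420x560x3 uint8, red, green, blue); there is no depth.
- viewer.calibration(name): a dict with "fov_y" (degrees; the focal length in pixels is half the picture's height over the tangent of half this angle, whatever the lens; pixels are square), "cx", "cy" (the principal point, pixels), "distortion" ([k1, k2, p1, p2, k3] as OpenCV has them; the pictures are not rectified), "pose" (4x4, takes a point from camera to world coordinates). Camera axes: x right, y up, looking along -z (the intrinsics and any distortion apply to the point x, -y, -z); pixel columns grow to the right and rows downward; lengths in m; the calibration is good to about 2 mm. A picture is of the moment at which its call begins: read the wrist's pose just before it. calibration takes no time and is no camera call; for the wrist camera it gives the pose at the moment of the call.
- arm.finish_job(): hands the job in; it is judged then, once.
The state is a dict: "t": time; "joint_pos": joint angles; "qvel": joint speeds; "effort": joint torques, N m; "ee_pos": TCP position; "tcp_rot": TCP orientation; "contact_force": force on the tool from outside, world axes, zero at the start; "wrist_torque": the same for the moment, N m; "finger_gap": opening from 0.0 (shut) to 1.0 (fully open); "gripper_force": force on a finger pad.
Only numpy, scipy, OpenCV 4.12 (cv2) and the standard library are available. Lean on these libraries where they do the work, as an engineer would, in place of code of your own. Each camera call takes 0.05 s, during which the arm holds its last target. There are 200 camera calls.

## Task

The blue slide stand carries the board that bags rest on in front of the band sealer. Undo the black clamp screw on its bridge by half a turn or a little more (anticlockwise seen from above), then slide the board outward by its handle until its red line is level with the outer end of the stand, leaving everything else on the bench alone. By then the board is nose-heavy: never let it tip, keep it lying flat on the stand, and finish still holding it there so that a colleague can tighten the clamp.

Things in the scene. Friction and masses are not known exactly. Their poses are not given: they have to be found in the camera images.
- stand: Slide stand bolted to the bench: blue foot plate 200 x 240 mm, steel deck, two blue rails 124 mm apart and 20 mm high, a bridge near its outer end. Origin: centre of its underside; z up; +y is the outward slide direction; x across. Deck (240 mm long, y -120 to 120 mm) at z 85 mm; bridge at y 53 to 97 mm, x -84 to 84 mm, its beam z 141 to 155 mm.
- stand_end (a point): Middle of the outer end of the stand (local y 120 mm), at the height of the board's top (z 100 mm). Axes as the stand's. The board's red line must come level with this end.
- board: Plywood slide board, 440 mm (its y) x 120 x 15 mm, about 0.8 kg, steel nose at the outer end; loose on the deck, 2 mm play to each rail. Origin: centre of its underside; +y outward like the stand's. It starts clamped, overhanging the stand's outer end by 100 to 160 mm; unheld it tips nose down from about 175 mm overhang; at the line it is 255 mm.
- board_line (a point): Middle of the red line painted across the board, on its top face; local y -35 mm, that is 255 mm from the nose end. The line is 4 mm wide.
- board_handle (a point): Centre of the grip bar of the black bow handle on the board near its inner end: bar 104 mm along the board's x, 13 mm thick along y, 18 mm tall, centre 35 mm above the board's top, 26 mm free under the bar, 70 mm between its two legs. Local position y -190, z 50 mm.
- clamp_foot: Round steel foot, 30 mm in diameter, at the lower end of the clamp screw; it presses on the board at the start and rises and falls with the screw. Origin: centre of its underside.
- clamp_knob (a joint): Turn of the clamp screw in rad: 0 = tight (at the start), growing as it is undone, anticlockwise seen from above, up to 6.6. The foot and the knob rise 8 mm a full turn. It stays where it is left and takes about 0.2 N m to turn.
- knob_grip (a point): Centre of the black wing knob on the clamp screw: a bar 70 mm long (point x), 14 mm thick (y), 22 mm tall, at z 181 mm at the start, 26 mm above the bridge beam; below it a 24 mm wide collar from 11 to 17 mm under the bar's centre and a 32 mm wide bush up to 22 mm under it. At the start the bar lies across the slide direction; the point turns with it.
- tape_roll: Bystander: roll of brown packing tape, 112 mm wide, 48 mm high; leave it alone.
- screwdriver: Bystander: screwdriver with a dark handle, 190 mm long; leave it alone.
- label_roll: Bystander: white roll of labels, 86 mm wide, 60 mm high; leave it alone.
- tape_clear: Bystander: small roll of clear tape, 72 mm wide, 19 mm high; leave it alone.

How it is judged:
By the outcome, as a careful person would: the job done as asked, in the order asked, and still so for the second after the job is handed in, while the arm keeps its last pose, push and grip.
It also fails if it takes over 67 s, if anything falls off the work surface, if the arm or the gripper's body presses on something with over 40 N, if the wrist force passes 120 N, or if a joint passes its speed limit or range.

## Working session

There is one attempt and no reset: what is moved stays moved. The work goes in short steps, Python scripts to look and compute and a tool call to move; the robot and the scene stay as the last step left them, time stands still between calls to the robot, and variables do not carry over. Pictures are saved under pics/ and viewed, at most 10 in all, crops included, and the job is handed in when it is done.

```bash
ls; mkdir -p pics
```

Run:
```python
from plant import arm, viewer
import cv2
for n in("top","side"):
    im=viewer.snapshot(n); cv2.imwrite(f"pics/{n}0.png",im[:,:,::-1])
    c=viewer.calibration(n); print(n,c)
print(arm.get_state())
```

```text
pics
plant.py
top {'fov_y': 47.11361336473957, 'cx': 280.75846290113657, 'cy': 211.17036129089624, 'distortion': array([-0.12384523,  0.        ,  0.        ,  0.        ,  0.        ]), 'pose': array([[-0.00353287,  0.99630865, -0.08577054,  0.50129951],
       [-0.99999109, -0.00371797, -0.00199847,  0.02029671],
       [-0.00230999,  0.08576272,  0.99631291,  1.27196069],
       [ 0.        ,  0.        ,  0.        ,  1.        ]])}
side {'fov_y': 43.58691398776476, 'cx': 281.7980386193595, 'cy': 212.80242825683408, 'distortion': array([0.02344008, 0.        , 0.        , 0.        , 0.        ]), 'pose': array([[-0.82285964,  0.27346555, -0.49811505,  0.05462711],
       [-0.56788595, -0.36460515,  0.73794894,  0.82961184],
       [ 0.0201883 ,  0.89010094,  0.45531611,  0.63250768],
       [ 0.        ,  0.        ,  0.        ,  1.        ]])}
{'t': 0.1, 'joint_pos': array([ 1.0834034 ,  0.43516262,  0.02498808,  1.57402687, -0.01165153,
        1.1339854 , -0.07509207]), 'qvel': array([-0.001088  , -0.00164493, -0.00049868, -0.00199118, -0.00127156,
        0.00011999,  0.00022842]), 'effort': array([ 3.71694186e-03, -6.71757460e+01,  1.02837346e+00, -3.16905642e+01,
        1.57816446e-02,  7.23700898e-03,  1.22948127e-04]), 'ee_pos': array([ 0.23439009, -0.57888706,  0.23059078]), 'tcp_rot': array([-3.08229080e+00, -6.00294376e-01,  5.69907966e-04]), 'contact_force': array([-0.60469668, -0.69571498, -0.03278006]), 'wrist_torque': array([0.06956278, 0.00192247, 0.03461137]), 'gripper_force': 0.0, 'finger_gap': 0.9986521337457612}
```

View pics/top0.png

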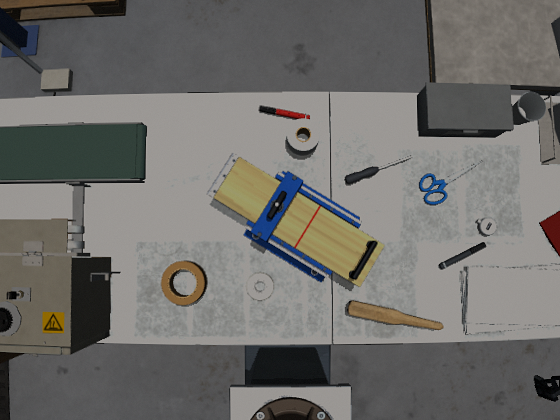

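View pics/side0.png

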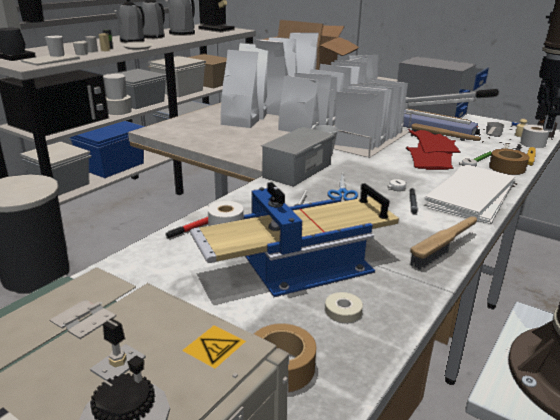

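The top view shows the board sloping up-left: nose (222,175), knob (278,206), red line (307,227), handle (364,260). In the side view the knob is at about (275,195) and the handle at (375,200). Next I'll measure these by masks in both views.

Create h.py:
```python
import numpy as np,cv2
from plant import arm, viewer
from scipy.spatial.transform import Rotation as R
def K(c,h=420):
    f=h/2/np.tan(np.radians(c["fov_y"])/2); return np.array([[f,0,c["cx"]],[0,f,c["cy"]],[0,0,1.]])
def ray(c,px):
    u=cv2.undistortPoints(np.array(px,float).reshape(-1,1,2),K(c),c["distortion"])[:,0]
    P=c["pose"]; d=np.c_[u[:,0],-u[:,1],-np.ones(len(u))]@P[:3,:3].T
    return P[:3,3],d
def onz(c,px,z):
    o,d=ray(c,px); return o+d*((z-o[2])/d[:,2])[:,None]
def tri(c1,p1,c2,p2):
    o1,d1=ray(c1,[p1]);o2,d2=ray(c2,[p2]);A=np.c_[d1[0],-d2[0]]
    s=np.linalg.lstsq(A,o2-o1,rcond=None)[0];a=o1+s[0]*d1[0];b=o2+s[1]*d2[0]
    return (a+b)/2,np.linalg.norm(a-b)
def proj(c,p):
    P=np.linalg.inv(c["pose"]);q=np.atleast_2d(p)@P[:3,:3].T+P[:3,3];q=q*[1,-1,-1]
    return cv2.projectPoints(q,np.zeros(3),np.zeros(3),K(c),c["distortion"])[0][:,0]
def blobs(m,amin):
    n,l,s,ce=cv2.connectedComponentsWithStats(m.astype(np.uint8))
    for i in range(1,n):
        if s[i,4]>=amin:
            r=cv2.minAreaRect(np.argwhere(l==i)[:,::-1].astype(np.float32))
            yield s[i,4],ce[i].round(1),cv2.boxPoints(r).round(1).tolist()
```

Run:
```python
from h import *
out=[]
for n,b in(("top",(200,145,400,295)),("side",(190,160,410,310))):
    im=cv2.imread(f"pics/{n}0.png"); x0,y0,x1,y1=b
    g=im.astype(int);hsv=cv2.cvtColor(im,cv2.COLOR_BGR2HSV)
    roi=np.zeros(im.shape[:2],bool);roi[y0:y1,x0:x1]=1
    dark=(g.max(2)<55)&roi
    red=((hsv[...,0]<8)|(hsv[...,0]>172))&(hsv[...,1]>150)&(hsv[...,2]>90)&roi
    blue=(hsv[...,0]>100)&(hsv[...,0]<125)&(hsv[...,1]>140)&roi
    wood=(hsv[...,0]>14)&(hsv[...,0]<30)&(hsv[...,1]>60)&roi
    for k,m,a in(("dark",dark,40),("red",red,15),("blue",blue,100),("wood",wood,200)):
        for x in blobs(m,a):print(n,k,*x)
    out.append(cv2.resize(im[y0:y1,x0:x1],(440,330),interpolation=cv2.INTER_CUBIC) if 0 else cv2.resize(im[y0:y1,x0:x1],None,fx=2,fy=2,interpolation=cv2.INTER_CUBIC)[:, :400])
cv2.imwrite("pics/crop.png",np.hstack(out))
```

```text
top dark 119 [300.7 150.7] [[287.0, 145.0], [316.0, 145.0], [316.0, 155.0], [287.0, 155.0]]
top dark 249 [360.6 175. ] [[343.29998779296875, 176.3000030517578], [376.3999938964844, 164.60000610351562], [379.5, 173.3000030517578], [346.3999938964844, 185.0]]
top dark 210 [276.5 205.2] [[266.0, 217.5], [277.1000061035156, 188.6999969482422], [287.0, 192.5], [275.8999938964844, 221.3000030517578]]
top dark 298 [363.1 259.6] [[347.29998779296875, 275.79998779296875], [370.0, 238.0], [377.5, 242.5], [354.79998779296875, 280.29998779296875]]
top dark 59 [203.8 279.8] [[199.89999389648438, 267.0], [205.60000610351562, 266.79998779296875], [206.6999969482422, 293.79998779296875], [201.0, 294.0]]
top red 75 [307.1 226.3] [[293.8999938964844, 246.89999389648438], [318.79998779296875, 205.3000030517578], [320.1000061035156, 206.10000610351562], [295.20001220703125, 247.6999969482422]]
top blue 2041 [286.7 218.7] [[240.5, 232.60000610351562], [281.0, 166.8000030517578], [361.1000061035156, 216.3000030517578], [320.5, 282.0]]
top wood 2385 [246.6 189.6] [[212.6999969482422, 197.39999389648438], [
[... 1476 characters left out ...]
9938964844, 231.89999389648438], [375.1000061035156, 275.3999938964844], [255.5, 299.29998779296875]]
side wood 279 [220.7 170.5] [[188.89999389648438, 163.60000610351562], [190.3000030517578, 159.10000610351562], [253.3000030517578, 178.0], [252.0, 182.5]]
side wood 1944 [350.  214.1] [[301.8999938964844, 208.5], [393.20001220703125, 191.6999969482422], [399.0, 223.1999969482422], [307.70001220703125, 240.0]]
side wood 292 [307.1 224.6] [[285.5, 218.5], [297.0, 207.0], [321.0, 231.0], [309.5, 242.5]]
side wood 2279 [240.1 236.9] [[199.60000610351562, 227.10000610351562], [275.6000061035156, 212.89999389648438], [282.20001220703125, 248.1999969482422], [206.1999969482422, 262.3999938964844]]
```

View pics/crop.png

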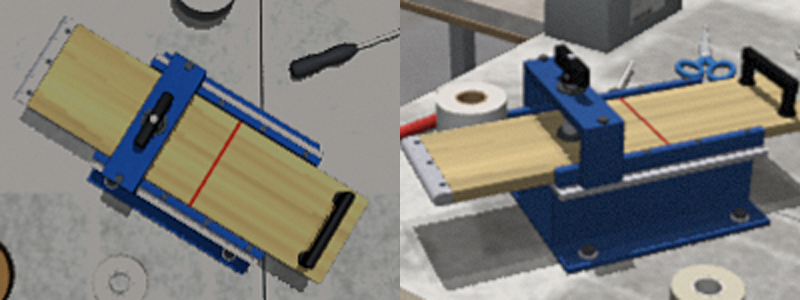

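The crop confirms it: knob bar at top (276.5,205), red line (294.5,247)–(319.5,206), handle bar (351,278)–(374,240). In the side view the handle bar runs about (364,187)–(394,205).

Run:
```python
from h import *
T=viewer.calibration("top");S=viewer.calibration("side")
print("line far",tri(T,(319.4,205.7),S,(300.2,208.7)))
print("line near",tri(T,(294.5,247.3),S,(322.8,231.2)))
print("knob",tri(T,(276.5,205.2),S,(276,193.5)))
print("handle far",tri(T,(373.5,240.5),S,(364,188)))
e=lambda a,b:np.degrees(np.arctan2(*(b-a)[1::-1]))
l=onz(T,[(294.5,247.3),(319.4,205.7),(307.1,226.3)],.1);print("line",l, e(l[0],l[1]))
h=onz(T,[(351,278),(373.8,240.2),(363.1,259.6)],.144);print("handle",h,e(h[0],h[1]))
k=onz(T,[(271,219.4),(282,190.6),(276.5,205.2)],.185);print("knob",k,e(k[0],k[1]))
w=onz(T,[(295.0,247.7),(321,205.3),(385.1,244.8),(359.1,287.1)],.1);print("wood",w,e(w[3],w[0]),e(w[2],w[1]))
w=onz(T,[(212.7,197.4),(238.5,155.2),(280.5,180.9),(254.7,223.1)],.1);print("wood2",w,e(w[3],w[0]),e(w[2],w[1]))
```

```text
line far (array([ 0.61442839, -0.07219299,  0.10160761]), np.float64(0.0015824213845274852))
line near (array([ 0.51541753, -0.00949325,  0.10424666]), np.float64(0.0033228155647556956))
knob (array([0.6087446 , 0.03197359, 0.17978616]), np.float64(0.00062978176096272))
handle far (array([ 0.52512272, -0.19927278,  0.1313933 ]), np.float64(0.008075607817279982))
line [[ 0.51401019 -0.01040945  0.1       ]
 [ 0.61526894 -0.07192064  0.1       ]
 [ 0.5649526  -0.04140205  0.1       ]] -31.2772303495749
handle [[ 0.44125873 -0.14080638  0.144     ]
 [ 0.52913715 -0.19577857  0.144     ]
 [ 0.48390087 -0.169784    0.144     ]] -32.02796847282146
knob [[0.57627176 0.04461679 0.185     ]
 [0.64181099 0.01948802 0.185     ]
 [0.60849801 0.03208535 0.185     ]] -20.977605705759782
wood [[ 0.51303527 -0.01161841  0.1       ]
 [ 0.61623827 -0.07585105  0.1       ]
 [ 0.51880877 -0.23187698  0.1       ]
 [ 0.41675212 -0.16659639  0.1       ]] 58.14855880399052 58.01751817109413
wood2 [[0.636751   0.18963574 0.1       ]
 [0.74156053 0.12670147 0.1       ]
 [0.67683236 0.02301877 0.1       ]
 [0.5732323  0.08629002 0.1       ]] 58.42414295791761 58.023840190014525
```

Careful with the scale: shifts go in shares of 0.6 m and turns go in shares of 2 rad. That gives: -0.035 m / 0.6 = -0.0583, 0.0288 m / 0.6 = 0.048.

inch_along:
  segments:
    - [1, 0, 0, -0.0583, 0]
    - [1, 0, 0, -0.0583, 0]
    - [1, 0.048, -0.0355, 0, 0]
    - [1, 0.048, -0.0355, 0, 0]
    - [1, 0.048, -0.0355, 0, 0]
    - [1, 0.048, -0.0355, 0, 0]
    - [1, 0.048, -0.0355, 0, 0]
    - [1, 0.048, -0.0355, 0, 0]
    - [1, 0.048, -0.0355, 0, 0]
    - [1, 0.048, -0.0355, 0, 0]
    - [1, 0.048, -0.0355, 0, 0]
    - [1, 0.048, -0.0355, 0, 0]
  clamp_n: 60

```text
t: 1.1
ee_pos: [0.422, -0.2721, 0.3012]
tcp_rot: [-3.084, -0.6, 0.001]
contact_force: [0.2, -0.2, 0.1]
finger_gap: 1.001
gripper_force: 0.0
```

inch_along:
  segments:
    - [1, 0.048, -0.0355, 0, 0]
    - [1, 0.048, -0.0355, 0, 0]
    - [1, 0.048, -0.0355, 0, 0]
    - [1, 0.048, -0.0355, 0, 0]
    - [1, 0.048, -0.0355, 0, 0]
    - [1, 0.048, -0.0355, 0, 0]
    - [1, 0, 0, 0, 0.0625]
    - [1, 0, 0, 0, 0.0625]
    - [1, 0, 0, 0, 0.0625]
    - [1, 0, 0, 0, 0.0625]
    - [1, 0, 0, 0, 0.0625]
    - [1, 0, 0, 0, 0.0625]

```text
t: 2.1
ee_pos: [0.5335, -0.0904, 0.3009]
tcp_rot: [3.087, -0.58, -0.001]
contact_force: [-0.1, -0.9, -0.0]
finger_gap: 0.998
gripper_force: 0.0
```

Add to h.py:
```python
def st():
    s=arm.get_state();m=R.from_rotvec(s["tcp_rot"]).as_matrix()
    print("t",round(s["t"],2),"q",s["joint_pos"].round(2),"p",s["ee_pos"].round(4),"psi",np.degrees(np.arctan2(m[1,0],m[0,0])).round(2),"z",m[:,2].round(3),"F",s["contact_force"].round(1),"gap",round(s["finger_gap"],3),"g",round(s["gripper_force"],1))
    return s["ee_pos"],m
```

```bash
python3 -c "
from h import *
st();im=viewer.snapshot('wrist');cv2.imwrite('pics/w1.png',im[:,:,::-1]);c=viewer.calibration('wrist');print(c)
print(proj(c,[[.6085,.032,.181],[.632,.070,.1],[.565,-.0414,.1]]))"
```

```text
t 2.1 q [ 0.2   0.26 -0.17  1.66  0.05  1.23 -1.92] p [ 0.5335 -0.0904  0.3009] psi -21.28 z [-0.001  0.    -1.   ] F [-0.1 -0.9 -0. ] gap 0.998 g 0.0
{'fov_y': 69.70559498127211, 'cx': 279.16632033819366, 'cy': 204.1471101340015, 'distortion': array([-0.03891661,  0.        ,  0.        ,  0.        ,  0.        ]), 'pose': array([[-3.72567280e-01,  8.94162671e-01,  2.48327887e-01,
         5.96453252e-01],
       [-9.28005001e-01, -3.59148539e-01, -9.90910965e-02,
        -1.15918338e-01],
       [ 5.83038097e-04, -2.67367621e-01,  9.63594425e-01,
         4.43248347e-01],
       [ 0.00000000e+00,  0.00000000e+00,  0.00000000e+00,
         1.00000000e+00]])}
[[119.17751457 172.84630768]
 [116.47923938 154.47258279]
 [229.00315271 172.04305141]]
```

View pics/w1.png

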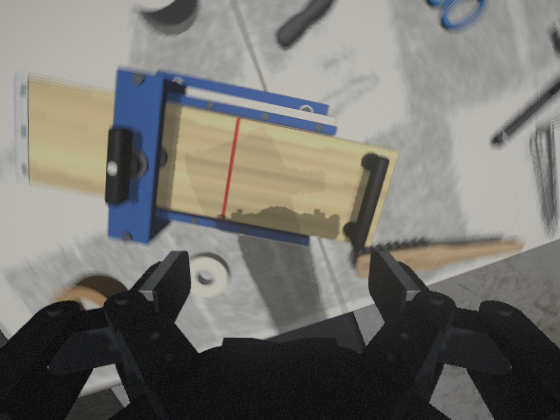

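Run:
```python
from h import *
im=cv2.imread("pics/w1.png");g=im.astype(int);hsv=cv2.cvtColor(im,cv2.COLOR_BGR2HSV)
for x in blobs(g.max(2)<55,150):print("dark",*x)
for x in blobs(((hsv[...,0]<8)|(hsv[...,0]>172))&(hsv[...,1]>130)&(hsv[...,2]>70),25):print("red",*x)
```

```text
dark 699 [161.7 154.2] [[145.1999969482422, 236.3000030517578], [164.89999389648438, 80.0], [184.60000610351562, 82.5], [164.89999389648438, 238.6999969482422]]
dark 1629 [121.1 165.9] [[104.30000305175781, 202.3000030517578], [109.30000305175781, 128.0], [142.39999389648438, 130.1999969482422], [137.39999389648438, 204.5]]
dark 253 [355.  227.2] [[343.20001220703125, 242.3000030517578], [353.6000061035156, 200.39999389648438], [366.1000061035156, 203.5], [355.6000061035156, 245.39999389648438]]
dark 57327 [276.  360.4] [[-0.0, 249.0], [559.0, 249.0], [559.0, 419.0], [0.0, 419.0]]
red 276 [230.4 166. ] [[220.8000030517578, 215.60000610351562], [236.8000030517578, 117.5999984741211], [239.6999969482422, 118.0999984741211], [223.6999969482422, 216.10000610351562]]
```

The picture is blurred because the arm was still moving: knob bar about (105–131, 128–203), line (222,215)–(238,118), handle (373,160)–(352,240). I'll move over the knob and look again at rest.

Scaled: -0.0353 m / 0.6 = -0.0588, 0.0064 m / 0.6 = 0.0107.

inch_along:
  segments:
    - [1, 0.0107, -0.0588, 0, 0]
    - [1, 0.0107, -0.0588, 0, 0]
    - [1, 0.0107, -0.0588, 0, 0]
    - [1, 0.0107, -0.0588, 0, 0]
    - [1, 0, 0, 0, 0]
    - [1, 0, 0, 0, 0]
    - [1, 0, 0, 0, 0]

```text
t: 2.73
ee_pos: [0.6079, 0.0318, 0.3007]
tcp_rot: [3.089, -0.567, -0.002]
contact_force: [-0.9, -0.3, -0.2]
finger_gap: 1.001
gripper_force: 0.0
```

Run:
```python
from h import *
st();c=viewer.calibration('wrist');im=viewer.snapshot('wrist')[:,:,::-1].copy();cv2.imwrite('pics/w2.png',im)
np.savez("w2.npz",**{k:np.array(v) for k,v in c.items()})
print(proj(c,[[.6085,.032,.181],[.632,.070,.1],[.565,-.0414,.1]]))
g=im.astype(int);hsv=cv2.cvtColor(im,cv2.COLOR_BGR2HSV)
for x in blobs(g.max(2)<55,150):print("dark",*x)
for x in blobs(((hsv[...,0]<8)|(hsv[...,0]>172))&(hsv[...,1]>130)&(hsv[...,2]>70),25):print("red",*x)
```

```text
t 2.73 q [ 0.01  0.38 -0.21  1.49  0.08  1.28 -2.15] p [0.6079 0.0318 0.3007] psi -20.81 z [-0.001 -0.001 -1.   ] F [-0.9 -0.3 -0.2] gap 1.001 g 0.0
[[278.21137162 198.42183171]
 [240.15160201 173.79176611]
 [350.08712897 193.18619106]]
dark 218 [404.6  50.1] [[376.8999938964844, 57.400001525878906], [428.3999938964844, 14.5], [439.70001220703125, 28.100000381469727], [388.20001220703125, 71.0]]
dark 1138 [277.7 196.9] [[263.70001220703125, 234.60000610351562], [267.79998779296875, 156.10000610351562], [292.0, 157.39999389648438], [287.79998779296875, 235.89999389648438]]
dark 428 [ 11.  188.8] [[-8.0, 166.3000030517578], [2.0, 160.89999389648438], [26.299999237060547, 206.3000030517578], [16.299999237060547, 211.60000610351562]]
dark 2573 [485.8 228.3] [[431.6000061035156, 274.79998779296875], [485.0, 168.0], [544.2000122070312, 197.60000610351562], [490.79998779296875, 304.3999938964844]]
dark 56708 [273.6 361. ] [[-0.0, 252.0], [559.0, 252.0], [559.0, 419.0], [0.0, 419.0]]
red 260 [351.5 190.3] [[337.20001220703125, 239.8000030517578], [362.8999938964844, 141.5], [365.3999938964844, 142.10000610351562], [339.70001220703125, 240.5]]
```

View pics/w2.png

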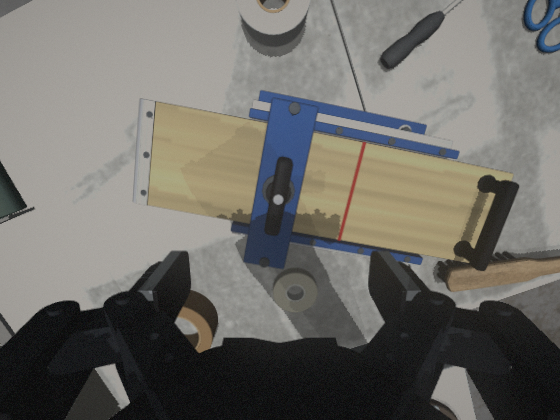

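At rest the knob bar runs (286,159)–(270,236), so it is along the bridge with its screw tip at (278,200). Red line (339,240)–(364,142), handle bar (511,184)–(482,268).

Run:
```python
from h import *
z=np.load("w2.npz");W={k:z[k] for k in z};T=viewer.calibration("top")
e=lambda a,b:np.degrees(np.arctan2(*(b-a)[1::-1]))
k=onz(W,[(270,236),(286,159),(278,198)],.190);print("knob",k,e(k[0],k[1]))
t0=cv2.imread("pics/top0.png").astype(int);w=cv2.imread("pics/w2.png").astype(int)
for n,c,im,b in(("T",T,t0,(262,186,290,224)),("W",W,w,(262,150,296,242))):
    m=np.zeros(im.shape[:2],bool);m[b[1]:b[3],b[0]:b[2]]=1;m&=im.max(2)<50
    p=np.argwhere(m)[:,::-1];q=onz(c,p,.19)[:,:2];u,s,v=np.linalg.svd(q-q.mean(0),full_matrices=False)
    print(n,len(p),p.mean(0),q.mean(0),np.degrees(np.arctan(v[0,1]/v[0,0])),(q@v[0]).min()-(q@v[0]).max())
print("knob",tri(T,(276.9,204.5),W,(278,200)))
print("handle",tri(T,(374,240),W,(511,184)),tri(T,(351.5,278),W,(482,268)))
l=onz(W,[(338.5,240),(364,142)],.1);print("line",l,l.mean(0),e(l[0],l[1]))
print("line tri",tri(T,(319.4,205.7),W,(364,142)),tri(T,(294.5,247.3),W,(338.5,240)))
```

```text
knob [[0.58075801 0.05047515 0.19      ]
 [0.64015425 0.01291176 0.19      ]
 [0.61107388 0.03119673 0.19      ]] -32.310095468448324
T 203 [276.66009852 205.21674877] [0.60798928 0.03165757] -31.3060899112217 -0.06952784517122435
W 897 [277.70791527 200.3567447 ] [0.60883261 0.03240097] -31.24804894881892 -0.07017357647635425
knob (array([0.60956893, 0.03142684, 0.190994  ]), np.float64(0.0006453713110782013))
handle (array([ 0.52906142, -0.19553915,  0.14485315]), np.float64(0.0015079477844180094)) (array([ 0.44295536, -0.14496964,  0.14517486]), np.float64(0.00708640349895431))
line [[ 0.51373082 -0.01063546  0.1       ]
 [ 0.61586734 -0.07373809  0.1       ]] [ 0.56479908 -0.04218677  0.1       ] -31.708866798266016
line tri (array([ 0.61562601, -0.0726055 ,  0.10136428]), np.float64(0.0018499156989781806)) (array([ 0.51400949, -0.01049798,  0.10061698]), np.float64(0.0002096566360982542))
```

Scaled: 0.032 m / 0.6 = 0.0533, 0.021 m / 0.6 = 0.035, 0.0935 rad / 2 = 0.0468.

inch_along:
  segments:
    - [0.6, 0.0017, 0, 0, 0.0468]
    - [0.6, 0, 0, 0, 0.0468]
    - [0.5, 0, 0, 0.0533, 0]
    - [0.5, 0, 0, 0.0533, 0]
    - [0.5, 0, 0, 0.0533, 0]
    - [0.5, 0, 0, 0.035, 0]
    - [0.5, 0, 0, 0.0167, 0]
    - [0.5, 0, 0, 0, 0]
    - [0.5, 0, 0, 0, 0]

```text
t: 3.53
ee_pos: [0.6093, 0.031, 0.1751]
tcp_rot: [3.022, -0.858, 0.001]
contact_force: [0.3, -0.4, 1.2]
finger_gap: 0.505
gripper_force: 0.0
```

```bash
python3 -c "
from h import *
st()"
```

```text
t 3.53 q [-0.02  0.47 -0.17  1.67  0.09  1.01 -2.35] p [0.6093 0.031  0.1751] psi -31.69 z [ 0. -0. -1.] F [ 0.3 -0.4  1.2] gap 0.505 g 0.0
```

Scaled: -0.0005 m / 0.6 = -0.0008.

inch_along:
  segments:
    - [0.3, 0, -0.0008, 0, 0]
    - [0, 0, 0, 0, 0]
    - [0, 0, 0, 0, 0]
    - [0, 0, 0, 0, 0]
    - [0, 0, 0, 0, 0]
    - [0, 0, 0, 0, 0]
    - [0, 0, 0, 0, 0]
  clamp_n: 60

```text
t: 4.12
ee_pos: [0.6104, 0.0324, 0.1762]
tcp_rot: [-3.022, 0.856, -0.005]
contact_force: [-1.2, -1.3, 6.1]
finger_gap: 0.142
gripper_force: 59.1
```

```bash
python3 -c "
from h import *
st()"
```

```text
t 4.12 q [-0.02  0.47 -0.17  1.67  0.09  1.01 -2.35] p [0.6104 0.0324 0.1762] psi -31.64 z [ 0.003  0.    -1.   ] F [-1.2 -1.3  6.1] gap 0.142 g 59.1
```

Scaled: -0.0005 m / 0.6 = -0.0008, -0.0003 m / 0.6 = -0.0005, -0.125 rad / 2 = -0.0625.

inch_along:
  segments:
    - [0, 0, 0, -0.0008, -0.0625]
    - [0, 0, 0, -0.0005, -0.0625]
    - [0, 0, 0, -0.0003, -0.0625]
    - [0, 0, 0, -0.0003, -0.0625]
    - [0, 0, 0, -0.0003, -0.0625]
    - [0, 0, 0, -0.0003, -0.0625]
    - [0, 0, 0, -0.0003, -0.0625]
    - [0, 0, 0, -0.0003, -0.0625]

```text
t: 4.78
ee_pos: [0.6101, 0.0322, 0.177]
tcp_rot: [3.061, 0.706, 0.003]
contact_force: [1.5, -1.2, -3.7]
finger_gap: 0.149
gripper_force: 58.5
```

```bash
python3 -c "
from h import *
st();print(arm.get_state()['wrist_torque'])"
```

```text
t 4.78 q [ 0.14  0.5  -0.41  1.65  0.22  1.04 -1.46] p [0.6101 0.0322 0.177 ] psi 25.97 z [ 0.002  0.    -1.   ] F [ 1.5 -1.2 -3.7] gap 0.149 g 58.5
[ 0.1426268  -0.53672821 -0.23799336]
```

Scaled: -0.00016 m / 0.6 = -0.0003, -0.125 rad / 2 = -0.0625.

inch_along:
  segments:
    - [0, 0, 0, -0.0003, -0.0625]
    - [0, 0, 0, -0.0003, -0.0625]
    - [0, 0, 0, -0.0003, -0.0625]
    - [0, 0, 0, -0.0003, -0.0625]
    - [0, 0, 0, -0.0003, -0.0625]
    - [0, 0, 0, -0.0003, -0.0625]
    - [0, 0, 0, -0.0003, -0.0625]
    - [0, 0, 0, -0.0003, -0.0625]
    - [0, 0, 0, -0.0003, -0.0625]
    - [0, 0, 0, -0.0003, -0.0625]

```text
t: 5.62
ee_pos: [0.6103, 0.0321, 0.1786]
tcp_rot: [2.069, 2.362, 0.002]
contact_force: [2.6, 0.6, -4.4]
finger_gap: 0.145
gripper_force: 58.6
```

```bash
python3 -c "
from h import *
st();print(arm.get_state()['wrist_torque'])"
```

```text
t 5.62 q [ 0.33  0.56 -0.71  1.63  0.4   1.1  -0.36] p [0.6103 0.0321 0.1786] psi 97.58 z [ 0.002  0.    -1.   ] F [ 2.6  0.6 -4.4] gap 0.145 g 58.6
[ 0.12863151 -0.56374134 -0.2331453 ]
```

Scaled: -0.00016 m / 0.6 = -0.0003, -0.125 rad / 2 = -0.0625.

inch_along:
  segments:
    - [0, 0, 0, -0.0003, -0.0625]
    - [0, 0, 0, -0.0003, -0.0625]
    - [0, 0, 0, -0.0003, -0.0625]
    - [0, 0, 0, -0.0003, -0.0625]
    - [0, 0, 0, -0.0003, -0.0625]
    - [0, 0, 0, -0.0003, -0.0625]
    - [0, 0, 0, -0.0003, -0.0625]
    - [0, 0, 0, -0.0003, -0.0625]
    - [0, 0, 0, -0.0003, -0.0625]
    - [0, 0, 0, 0, 0]

```text
t: 6.45
ee_pos: [0.6104, 0.0322, 0.18]
tcp_rot: [0.491, 3.101, 0.001]
contact_force: [2.7, 0.3, -1.1]
finger_gap: 0.147
gripper_force: 59.0
```

```bash
python3 -c "
from h import *
st();print(arm.get_state()['wrist_torque'])"
```

```text
t 6.45 q [ 0.48  0.65 -0.98  1.62  0.58  1.19  0.62] p [0.6104 0.0322 0.18  ] psi 162.01 z [ 0.002  0.001 -1.   ] F [ 2.7  0.3 -1.1] gap 0.147 g 59.0
[-0.04969379 -0.60547529  0.12814918]
```

Scaled: -0.035 m / 0.6 = -0.0583, -0.02 m / 0.6 = -0.0333, 0.12 rad / 2 = 0.06.

inch_along:
  segments:
    - [0.5, 0, 0, 0, 0]
    - [0.6, 0, 0, 0, 0]
    - [0.6, 0, 0, 0, 0]
    - [0.8, 0, 0, -0.0333, 0]
    - [1, 0, 0, -0.0583, 0]
    - [1, 0, 0, -0.0583, 0.06]
    - [1, 0, 0, -0.0167, 0.06]
    - [1, 0, 0, 0, 0]

```text
t: 7.12
ee_pos: [0.6106, 0.0336, 0.2835]
tcp_rot: [0.877, 3.011, 0.003]
contact_force: [0.3, 0.6, 0.1]
finger_gap: 0.998
gripper_force: 0.0
```

inch_along:
  segments:
    - [1, 0, -0.0567, 0, 0]
    - [1, 0, -0.0567, 0, 0]
    - [1, 0, -0.0567, 0, 0]
    - [1, 0, -0.0567, 0, 0]
    - [1, 0, -0.0567, 0, 0]
    - [1, 0, -0.0567, 0, 0]
    - [1, 0, -0.0333, 0, 0]
    - [1, 0, 0, 0, 0]
    - [1, 0, 0, 0, 0]
    - [1, 0, 0, 0, 0]

```text
t: 7.95
ee_pos: [0.4905, -0.157, 0.279]
tcp_rot: [-0.865, -3.02, -0.0]
contact_force: [0.0, 0.7, 0.7]
finger_gap: 1.001
gripper_force: 0.0
```

Run:
```python
from h import *
st();c=viewer.calibration('wrist');im=viewer.snapshot('wrist')[:,:,::-1].copy()
t=viewer.snapshot('top')[:,:,::-1].copy();cv2.imwrite("pics/t3.png",t)
np.savez("w3.npz",**{k:np.array(v) for k,v in c.items()})
cv2.imwrite('pics/w3.png',im)
```

```text
t 7.95 q [ 0.99  0.4  -1.05  1.71  0.36  1.25  0.87] p [ 0.4905 -0.157   0.279 ] psi 148.03 z [-0.  0. -1.] F [0.  0.7 0.7] gap 1.001 g 0.0
```

View pics/w3.png

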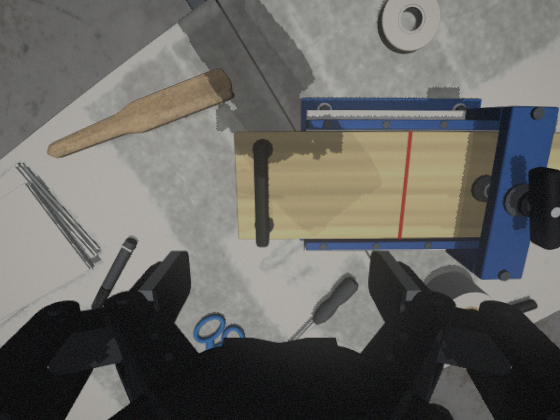

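Handle bar at (262,140)–(262,245), line (411,131)–(401,238), inner stand end at about column 304, knob still out at (548,210). Now I'll compute the grasp and the slide distance.

Run:
```python
from h import *
z=np.load("w3.npz");W={k:z[k] for k in z};T=viewer.calibration("top");p,m=st()
u=np.array([np.sin(np.radians(148.2)),-np.cos(np.radians(148.2)),0]);v=np.array([u[1],-u[0],0]) # v=stand +x
k=np.array([.6093,.032,0])
im=cv2.imread("pics/w3.png");hsv=cv2.cvtColor(im,cv2.COLOR_BGR2HSV)
red=((hsv[...,0]<8)|(hsv[...,0]>172))&(hsv[...,1]>130)&(hsv[...,2]>70);red[:,:380]=0;red[:,430:]=0;red[250:]=0
r=np.argwhere(red)[:,::-1];L=onz(W,[r.mean(0)],.1)[0];print("line",L,(L-k)@u,(L-k)@v)
H=onz(W,[(262,140),(262,245)],.144);Hc=H.mean(0);print("handle",H,Hc,(Hc-k)@u,(Hc-k)@v)
print("tcp->handle tool xyz",m.T@(Hc-p))
for n,q,h in(("inner rail",[(304,126),(305,244)],.105),("foot inner",[(302,99)],.008),("inner blue",[(304,244)],.085)):
    for a in onz(W,q,h):print(n,(a-k)@u,(a-k)@v)
# outer rail ends in top picture
im=cv2.imread("pics/w2.png");z=np.load("w2.npz");W2={k_:z[k_] for k_ in z}
for q,h in(((249,113),.105),((233,224),.105),((261,92),.008),((232,230),.085)):
    a=onz(W2,[q],h)[0];print(q,(a-k)@u,(a-k)@v)
s=[(+.045)]
```

```text
t 8.05 q [ 0.98  0.4  -1.05  1.71  0.36  1.25  0.87] p [ 0.491  -0.1562  0.2793] psi 148.12 z [ 0.  0. -1.] F [0.5 0.3 0.6] gap 0.999 g 0.0
line [ 0.56331829 -0.04099565  0.1       ] -0.08626880147035414 -0.0006140410307072242
handle [[ 0.4392548  -0.14365792  0.144     ]
 [ 0.52508412 -0.19914352  0.144     ]] [ 0.48216946 -0.17140072  0.144     ] -0.23986095905222385 -0.0008641296814105026
tcp->handle tool xyz [-0.00055398 -0.01757288  0.13525078]
inner rail -0.19805825109247244 -0.06349594316725846
inner rail -0.19462827209006706 0.06589435648496142
foot inner -0.19349105618294776 -0.0962280850630639
inner blue -0.1940213570842791 0.07438624625374021
(249, 113) 0.044860723035038484 0.06745836366906333
(233, 224) 0.042752153212620055 -0.06079661133645396
(261, 92) 0.04282909596497682 0.09834265159698985
(232, 230) 0.044628888142579703 -0.07644844797392479
```

Scaled: 0.035 m / 0.6 = 0.0583, -0.0176 m / 0.6 = -0.0293.

inch_along:
  segments:
    - [0.6, -0.0008, -0.0293, 0.0333, 0]
    - [0.6, 0, 0, 0.0583, 0]
    - [0.6, 0, 0, 0.0583, 0]
    - [0.6, 0, 0, 0.0583, 0]
    - [0.6, 0, 0, 0.0417, 0]
    - [0.6, 0, 0, 0.02, 0]
    - [0.6, 0, 0, 0, 0]
    - [0.6, 0, 0, 0, 0]

```text
t: 8.72
ee_pos: [0.4824, -0.1719, 0.1179]
tcp_rot: [0.864, 3.02, 0.001]
contact_force: [-0.6, -0.5, 0.4]
finger_gap: 0.6
gripper_force: 0.0
```

```bash
python3 -c "
from h import *
st()"
```

```text
t 8.72 q [ 0.91  0.56 -0.93  1.93  0.55  0.93  0.72] p [ 0.4824 -0.1719  0.1179] psi 148.08 z [ 0.     0.001 -1.   ] F [-0.6 -0.5  0.4] gap 0.6 g 0.0
```

inch_along:
  segments:
    - [0.3, 0, 0, 0, 0]
    - [0, 0, 0, 0, 0]
    - [0, 0, 0, 0, 0]
    - [0, 0, 0, 0, 0]
    - [0, 0, 0, 0, 0]
    - [0, 0, 0, 0, 0]
    - [0, 0, 0, 0, 0]
  clamp_n: 90

```text
t: 9.3
ee_pos: [0.4826, -0.1729, 0.1189]
tcp_rot: [0.866, 3.017, -0.001]
contact_force: [-2.5, 0.5, 8.7]
finger_gap: 0.131
gripper_force: 88.2
```

```bash
python3 -c "
from h import *
st()"
```

```text
t 9.3 q [ 0.91  0.56 -0.93  1.93  0.55  0.93  0.72] p [ 0.4826 -0.1729  0.1189] psi 147.98 z [ 0.002 -0.001 -1.   ] F [-2.5  0.5  8.7] gap 0.131 g 88.2
```

Scaled: 0.01 m / 0.6 = 0.0167, 0.007 m / 0.6 = 0.0117.

inch_along:
  segments:
    - [0, 0, 0.005, 0, 0]
    - [0, 0, 0.0117, 0, 0]
    - [0, 0, 0.0167, 0, 0]
    - [0, 0, 0.0167, 0, 0]
    - [0, 0, 0.0167, 0, 0]
    - [0, 0, 0.0167, 0, 0]
    - [0, 0, 0.0167, 0, 0]
    - [0, 0, 0.0167, 0, 0]
    - [0, 0, 0.0167, 0, 0]
    - [0, 0, 0.01, 0, 0]
    - [0, 0, 0.0067, 0, 0]
    - [0, 0, 0, 0, 0]

```text
t: 10.3
ee_pos: [0.5294, -0.0991, 0.1189]
tcp_rot: [0.869, 3.018, -0.008]
contact_force: [-5.7, -7.9, 14.4]
finger_gap: 0.132
gripper_force: 89.3
```

```bash
python3 -c "
from h import *
st();print(arm.get_state()['wrist_torque'])"
```

```text
t 10.3 q [ 0.72  0.59 -0.9   1.86  0.57  0.97  0.57] p [ 0.5294 -0.0991  0.1189] psi 147.87 z [-0.    -0.005 -1.   ] F [-5.7 -7.9 14.4] gap 0.132 g 89.3
[-1.55122842  1.19740401  0.04065548]
```

Scaled: 0.009 m / 0.6 = 0.015, 0.008 m / 0.6 = 0.0133.

inch_along:
  segments:
    - [0, 0, 0.0067, 0, 0]
    - [0, 0, 0.0133, 0, 0]
    - [0, 0, 0.015, 0, 0]
    - [0, 0, 0.015, 0, 0]
    - [0, 0, 0.0117, 0, 0]
    - [0, 0, 0.0067, 0, 0]
    - [0, 0, 0, 0, 0]
    - [0, 0, 0, 0, 0]

```text
t: 10.97
ee_pos: [0.551, -0.0644, 0.1189]
tcp_rot: [0.869, 3.018, -0.007]
contact_force: [-6.8, -7.8, 14.0]
finger_gap: 0.137
gripper_force: 89.3
```

Run:
```python
from h import *
p,_=st();T=viewer.calibration("top");im=viewer.snapshot("top")[:,:,::-1].copy();cv2.imwrite("pics/t4.png",im)
s=viewer.snapshot("side")[:,:,::-1].copy();cv2.imwrite("pics/s4.png",s)
hsv=cv2.cvtColor(im,cv2.COLOR_BGR2HSV);red=((hsv[...,0]<8)|(hsv[...,0]>172))&(hsv[...,1]>130)&(hsv[...,2]>70);red[:160]=0;red[260:]=0;red[:,:200]=0;red[:,380:]=0
u=np.array([.527,.850,0]);k=np.array([.6093,.032,0])
for x in blobs(red,8):
    print(x);a=onz(T,[x[1]],.1)[0];print((a-k)@u)
a=cv2.resize(im[140:250,200:333],None,fx=3,fy=3,interpolation=2);b=cv2.resize(s[170:280,180:313],None,fx=3,fy=3,interpolation=2)
cv2.imwrite("pics/c4.png",np.hstack([a,b]))
```

```text
t 10.97 q [ 0.63  0.61 -0.89  1.83  0.57  0.99  0.51] p [ 0.551  -0.0644  0.1189] psi 147.85 z [ 0.    -0.005 -1.   ] F [-6.8 -7.8 14. ] gap 0.137 g 89.3
(np.int32(69), array([262.4, 198.9]), [[249.3000030517578, 218.60000610351562], [274.29998779296875, 178.60000610351562], [275.3999938964844, 179.3000030517578], [250.39999389648438, 219.3000030517578]])
0.04239914289358576
```

View pics/c4.png

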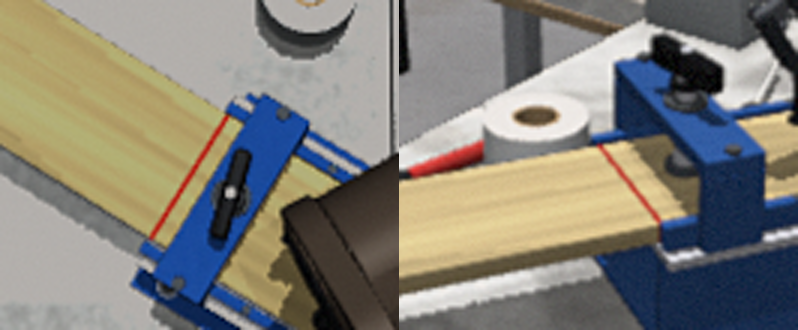

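Run:
```python
from h import *
T=viewer.calibration("top");im=cv2.imread("pics/t4.png")
hsv=cv2.cvtColor(im,cv2.COLOR_BGR2HSV);bl=(hsv[...,0]>100)&(hsv[...,0]<125)&(hsv[...,1]>120)&(hsv[...,2]>40)
u=np.array([.527,.850,0]);v=np.array([.85,-.527,0]);k=np.array([.6093,.032,0])
p=np.argwhere(bl)[:,::-1];p=p[(p[:,0]>220)&(p[:,0]<330)&(p[:,1]>150)&(p[:,1]<260)]
q=onz(T,p,.105)-k;a,b=q@u,q@v
for lo in range(-84,86,4):
    s=(b>lo/1e3)&(b<(lo+4)/1e3)
    if s.any():print(lo,round(a[s].max()*1e3,1),end=" | ")
```

```text
-84 33.8 | -80 25.5 | -76 26.0 | -72 42.8 | -68 45.4 | -64 43.3 | -60 26.2 | -56 25.5 | -52 23.9 | -48 25.2 | -44 25.7 | -40 24.9 | -36 25.4 | -32 24.6 | -28 23.8 | -24 25.1 | -20 25.6 | -16 24.8 | -12 25.3 | -8 24.5 | -4 25.0 | 0 24.2 | 4 25.5 | 8 24.7 | 12 25.2 | 16 25.7 | 20 24.9 | 24 25.4 | 28 24.7 | 32 23.9 | 36 25.2 | 40 25.7 | 44 24.9 | 48 25.4 | 52 24.6 | 56 25.9 | 60 42.0 | 64 43.3 | 68 44.6 | 72 38.3 | 76 25.8 | 80 36.0 | 84 35.2 |
```

inch_along:
  segments:
    - [0, 0, 0.002, 0, 0]
    - [0, 0, 0.002, 0, 0]
    - [0, 0, 0, 0, 0]
    - [0, 0, 0, 0, 0]
    - [0, 0, 0, 0, 0]

```text
t: 11.48
ee_pos: [0.5511, -0.0643, 0.1189]
tcp_rot: [-0.872, -3.018, 0.012]
contact_force: [-11.7, -12.8, 19.7]
finger_gap: 0.138
gripper_force: 90.3
```

Run:
```python
from h import *
T=viewer.calibration("top");im=viewer.snapshot("top")[:,:,::-1].copy();st()
hsv=cv2.cvtColor(im,cv2.COLOR_BGR2HSV);red=((hsv[...,0]<8)|(hsv[...,0]>172))&(hsv[...,1]>130)&(hsv[...,2]>70);red[:160]=0;red[260:]=0;red[:,:200]=0;red[:,380:]=0
for x in blobs(red,8):print(x[0],x[1],(onz(T,[x[1]],.1)[0]-[.6093,.032,0])@[.527,.85,0])
```

```text
t 11.53 q [ 0.63  0.61 -0.89  1.82  0.57  0.99  0.5 ] p [ 0.5511 -0.0643  0.1188] psi 147.77 z [-0.002 -0.007 -1.   ] F [-11.8 -13.7  20.7] gap 0.134 g 90.3
67 [262.5 198.5] 0.042709680959642546
```

Scaled: 0.001 m / 0.6 = 0.0017, -0.0003 m / 0.6 = -0.0005.

inch_along:
  segments:
    - [0, 0, 0.0017, -0.0005, 0]
    - [0, 0, 0.0017, -0.0003, 0]
    - [0, 0, 0, 0, 0]
    - [0, 0, 0, 0, 0]
    - [0, 0, 0, 0, 0]

```text
t: 11.95
ee_pos: [0.5527, -0.0613, 0.1189]
tcp_rot: [0.871, 3.018, -0.008]
contact_force: [-6.2, -9.8, 11.7]
finger_gap: 0.13
gripper_force: 88.9
```

Run:
```python
from h import *
T=viewer.calibration("top");im=viewer.snapshot("top")[:,:,::-1].copy();st()
hsv=cv2.cvtColor(im,cv2.COLOR_BGR2HSV);red=((hsv[...,0]<8)|(hsv[...,0]>172))&(hsv[...,1]>130)&(hsv[...,2]>70);red[:160]=0;red[260:]=0;red[:,:200]=0;red[:,380:]=0
for x in blobs(red,8):print(x[0],x[1],(onz(T,[x[1]],.1)[0]-[.6093,.032,0])@[.527,.85,0])
```

```text
t 12.0 q [ 0.63  0.61 -0.89  1.82  0.57  0.99  0.5 ] p [ 0.5527 -0.0613  0.1189] psi 147.82 z [-0.001 -0.005 -1.   ] F [-7.3 -9.4 11.4] gap 0.132 g 88.9
71 [261.7 197.4] 0.04580849434808629
```

Scaled: -0.001 m / 0.6 = -0.0017.

inch_along:
  segments:
    - [0, 0, -0.0017, 0, 0]
    - [0, 0, 0, 0, 0]
    - [0, 0, 0, 0, 0]
    - [0, 0, 0, 0, 0]
    - [0, 0, 0, 0, 0]
    - [0, 0, 0, 0, 0]

```text
t: 12.5
ee_pos: [0.5527, -0.0613, 0.1189]
tcp_rot: [0.87, 3.018, -0.006]
contact_force: [-4.6, -6.5, 8.7]
finger_gap: 0.135
gripper_force: 88.6
```

Run:
```python
from h import *
T=viewer.calibration("top");im=viewer.snapshot("top")[:,:,::-1].copy();s=viewer.snapshot("side")[:,:,::-1].copy();st()
hsv=cv2.cvtColor(im,cv2.COLOR_BGR2HSV);red=((hsv[...,0]<8)|(hsv[...,0]>172))&(hsv[...,1]>130)&(hsv[...,2]>70);red[:160]=0;red[260:]=0;red[:,:200]=0;red[:,380:]=0
for x in blobs(red,8):print(x[0],x[1],(onz(T,[x[1]],.1)[0]-[.6093,.032,0])@[.527,.85,0])
a=cv2.resize(im[140:250,200:333],None,fx=3,fy=3,interpolation=2);b=cv2.resize(s[170:280,180:313],None,fx=3,fy=3,interpolation=2)
cv2.imwrite("pics/c5.png",np.hstack([a,b]))
```

```text
t 12.6 q [ 0.63  0.61 -0.89  1.82  0.57  0.99  0.5 ] p [ 0.5527 -0.0613  0.119 ] psi 147.85 z [-0.    -0.004 -1.   ] F [-4.8 -6.4  9.5] gap 0.133 g 88.6
70 [261.7 197.3] 0.04593842107997981
```

View pics/c5.png

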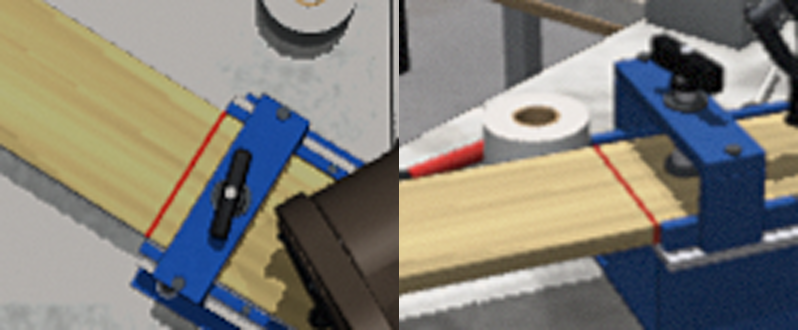

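The red line now meets the outer rail ends at (147,237) and (226,113) in the crop, to within about 1 mm. The board lies flat, the foot is clear of it, and the grip is holding it down, so I'm handing in.

```bash
python3 -c "
from plant import arm, viewer
print(arm.finish_job())"
```

```text
the job is handed in; nothing more can be done
None
```

I undid the clamp screw by about 194° and slid the board out until its red line was level with the stand's outer end, to within about 1 mm, with the board lying flat and still held by its handle; the job is handed in at about 12.6 s of the 67 s allowed, but the hand-in returned no verdict.

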